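# Set the breakfast caddy round the egg timer

### The job

Set the breakfast caddy for the table: leave the egg timer in the pocket where it is and stand the dark mill in the pocket directly to its left and the pale mill in the pocket directly to its right (left and right as seen from the robot's side). Of the two pockets then left over, side by side, shift the spice jar to the one at the very end of the caddy and stand the jar of spread in the other, between the spice jar and a mill. Everything must stand upright on the floor of its own pocket, and the mug, the garlic and the lemon are not to be disturbed.

Things in the scene. Friction and masses are not known exactly. Their poses are not given: they have to be found in the camera images.
- caddy: Pale wood caddy, 398x96 mm, fixed. Origin: centre of its underside; y runs along its row of five pockets to the left end (from the robot), x away from the robot. Pocket centres y = +148, +74, 0, -74, -148 mm (leftmost first), x = 0; each 70x70 mm clear, floor 12 mm up. Dividers 46 mm, front and back rails 48 mm, end boards 88 mm high. At first the middle and end pockets are empty.
- timer: Egg timer, white domed top on a red foot, 63 mm across, 39 mm high. Stands in the second or the fourth pocket of the caddy and stays there. Origin: centre of its underside; z up.
- dark_mill: Dark brown wooden mill, 170 mm high, 58 mm across at the foot, about 0.18 kg. Its round head is 49 mm across from 123 to 159 mm above its foot (a good place to grip), with a small metal knob on top, 12 mm across. Does not turn or come apart. Stands on the worktop left or right of the caddy. Origin: centre of its underside; z up.
- pale_mill: Pale wooden mill, 130 mm high, 58 mm across at the foot, about 0.18 kg. Its round head is 50 mm across from 94 to 119 mm above its foot (a good place to grip), with a small metal knob on top, 12 mm across. Does not turn or come apart. Stands on the worktop left or right of the caddy. Origin: centre of its underside; z up.
- spread_jar: Squat glass jar of tan-coloured spread with a wide red lid, 86 mm high, 58 mm by 62 mm across (lid 56 mm across, from 75 mm up), 0.36 kg. Stands on the worktop left or right of the caddy. Lid fixed. Origin: centre of its underside; z up.
- spice: Slim glass spice jar with an orange-red lid that has a dark top, 106 mm high, 45 mm across, lid from 85 to 106 mm above its foot, 0.11 kg. At first in the fourth or the second pocket of the caddy (the one the timer is not in). Lid fixed. Origin: centre of its underside; z up.
- mug: White mug with a dark handle, 81 mm across, 116 mm with the handle, 95 mm high, on the worktop behind the caddy. Bystander. Origin: on its underside, under the mug.
- garlic: Head of garlic, 60 mm across, 59 mm high, on the worktop behind the caddy. Bystander. Origin: centre of its underside.
- lemon: Yellow lemon, 78 mm by 55 mm, 56 mm high, on the worktop behind the caddy. Bystander. Origin: centre of its underside.
There are look-alikes about, which are no part of the job. What is shaped like the spread_jar but blue is not meant.

How it is judged:
At the end, for the whole second after the job is handed in: Dark mill in the pocket left of the timer, pale mill in the one right of it; of the other two, the spice jar in the end pocket, the jar of spread in the other. Each within 15 mm of its pocket's centre and 6 mm of its floor, upright within 7 degrees, at rest ((((x of timer in the frame of caddy between -0.015 and 0.015 m and y of timer in the frame of caddy between 0.059 and 0.089 m and z of timer in the frame of caddy between 0.006 and 0.018 m) and (x of dark_mill in the frame of caddy between -0.015 and 0.015 m and y of dark_mill in the frame of caddy between 0.133 and 0.163 m and z of dark_mill in the frame of caddy between 0.006 and 0.018 m) and (x of pale_mill in the frame of caddy between -0.015 and 0.015 m and y of pale_mill in the frame of caddy between -0.015 and 0.015 m and z of pale_mill in the frame of caddy between 0.006 and 0.018 m) and (x of spread_jar in the frame of caddy between -0.015 and 0.015 m and y of spread_jar in the frame of caddy between -0.089 and -0.059 m and z of spread_jar in the frame of caddy between 0.006 and 0.018 m) and (x of spice in the frame of caddy between -0.015 and 0.015 m and y of spice in the frame of caddy between -0.163 and -0.133 m and z of spice in the frame of caddy between 0.006 and 0.018 m)) or ((x of timer in the frame of caddy between -0.015 and 0.015 m and y of timer in the frame of caddy between -0.089 and -0.059 m and z of timer in the frame of caddy between 0.006 and 0.018 m) and (x of dark_mill in the frame of caddy between -0.015 and 0.015 m and y of dark_mill in the frame of caddy between -0.015 and 0.015 m and z of dark_mill in the frame of caddy between 0.006 and 0.018 m) and (x of pale_mill in the frame of caddy between -0.015 and 0.015 m and y of pale_mill in the frame of caddy between -0.163 and -0.133 m and z of pale_mill in the frame of caddy between 0.006 and 0.018 m) and (x of spread_jar in the frame of caddy between -0.015 and 0.015 m and y of spread_jar in the frame of caddy between 0.059 and 0.089 m and z of spread_jar in the frame of caddy between 0.006 and 0.018 m) and (x of spice in the frame of caddy between -0.015 and 0.015 m and y of spice in the frame of caddy between 0.133 and 0.163 m and z of spice in the frame of caddy between 0.006 and 0.018 m))) and angle between each of dark_mill, pale_mill, spread_jar, spice, timer's own z axis and vertical below 0.12 rad and linear speed of each of dark_mill, pale_mill, spread_jar, spice below 0.02 m/s); the robot touches nothing.
It fails at once if the egg timer is taken out of or shifted from its pocket (more than 20 mm) (distance of timer from where it was at the start of the episode above 0.02 m).
It fails at once if the mug is disturbed (moved more than 20 mm) (distance of mug from where it was at the start of the episode above 0.02 m).
It fails at once if the garlic is disturbed (moved more than 20 mm) (distance of garlic from where it was at the start of the episode above 0.02 m).
It fails at once if the lemon is disturbed (moved more than 20 mm) (distance of lemon from where it was at the start of the episode above 0.02 m).
It also fails if it takes over 88 s, if anything falls off the work surface, if the arm or the gripper's body presses on something with over 40 N, if the wrist force passes 120 N, or if a joint passes its speed limit or range.

### The arm

A 7-joint arm with a two-finger parallel gripper is mounted at the origin on a cart in front of the work surface, level with it; the furniture and walls round the work are solid. World frame = base frame: x ahead of the robot, y to its left, z up, the work surface at z = 0. Lengths are in m, angles in rad, forces in N, time in s.
With the tool pointing down it reaches from about 0.425 to 0.975 m from the base axis. Payload 16.7 kg.
Tool frame: the origin (TCP) lies midway between the tips of the shut fingers; the grasp point (between the pads) lies 19 mm behind it; z points along the fingers, y is the line along which they close (so a half turn about z gives the same grasp; the last joint's range is limited). The gripper opens to 85 mm and grips with 20 to 120 N. Pads are 22 mm wide; open, the fingers measure 114 mm over their backs; the gripper's body (76 mm by 85 mm) begins 54 mm behind the grasp point. The pads swing forward as they close: fully open they stand 13 mm farther back than shut.
Start: joints at [1.091, 0.426, 0.074, 1.606, -0.034, 1.111, -0.067], TCP at [0.219, -0.639, 0.231] pointing down, gripper open.
Joint ranges: [-2.85, 2.85], [-0.5, 2.14], [-1.23, 1.37], [0.21, 2.46], [-1.02, 4.16], [0.16, 2.05], [-2.73, 2.73]. Speed limits (rad/s): [1.89, 1.89, 2.39, 2.39, 3.01, 3.01, 3.01].

### API

Orientations are given as a rotation vector (axis times angle).
In Python, from station import robot, snapshot, find_in, cut_out, place_of gives the robot as it stands. The module is installed in compiled form; this text tells all that it offers.
- The arm moves only by the tool jog_arm, never from a script. Its argument "deltas" is a list of rows, each a list of 2 entries, a list of its own where there are three numbers: the shift along the tool's x, y, z in m, then the turn about the tool's z in degrees. In form: [[[x, y, z], twist], ...]. A call has 1 to 20 rows; each row is the pose to reach, as a shift and turn from the pose commanded when the call began, along the tool's axes at that moment; what a row does not reach only later rows make up. A row lasts 1/10 s, in which the tool goes at most 50 mm and 8.59 degrees, less where a joint would pass 70% of its speed; a pose out of reach is approached as far as the arm can. A call with a gripper value outside its range is refused whole. "fingers" is the opening, from 0 (shut) to 1 (fully open), set as the call begins (left out, the last holds). The fingers move at their own pace and stop on an object; the grip force is fixed at half the most. Time passes only in rows, so rows that repeat a pose let the fingers close. It gives the time, the measured TCP pose, the force, the opening and the grip force at its end, in the units of the state.
- robot.state(): the state, without advancing time (a new reading comes with each control period).
- snapshot(name): name is "side" or "top"; returns a dict with "image" (384x512x3 uint8, red, green, blue), "fx", "fy", "cx", "cy" (pixels), "k1" (the pictures are not rectified: a ray, as slopes to the right and down, at radius r is drawn at 1 + k1 r^2 times it, then the intrinsics apply), "eye" and "attitude" of the camera in the world. Camera axes: x right, y down, z forward; pixel columns grow to the right and rows downward; lengths in m; the calibration is good to about 2 mm. A picture is of the moment at which its call begins. There is no depth.
- robot.close_job(): hands the job in; it is judged then, once.
Trained networks look in a picture, given as the dict that the camera call returned (one of the last four; its "shot" number tells which), for a name from the list of things; names that differ only in an ending like _2 or _b are one class to them, and where a whole thing is asked for, a point or a joint stands for the part that bears it (a point fixed in the world has none). Each returns a list of dicts, best first, with "conf" (0 to 1); they miss things now and then, are a little off and sometimes report something else, mostly with a low value. They report only what shows in the picture. A call takes as long as a camera call. They do not tell look-alikes from the thing itself.
- find_in(picture, label): "centre" ([x, y, z] in m, in world coordinates, good to about 4 mm: the middle of the surface that is visible of it).
- cut_out(picture, label): "pixels" (384x512 bool, what is visible of it).
- place_of(picture, label): "centre" ([x, y, z] in m, in world coordinates, good to about 4 mm: a listed point, or the origin of a listed thing).
The state is a dict: "time_s": time; "joint_positions": joint angles; "qvel": joint speeds; "joint_efforts": joint torques, N m; "tool_pos": TCP position; "ee_rot": TCP orientation; "force": force on the tool from outside, world axes, zero at the start; "ft_torque": the same for the moment, N m; "width": finger opening in m; "grasp_force": force on a finger pad.
Only numpy, scipy, OpenCV 4.12 (cv2) and the standard library are available. Lean on these libraries where they do the work, as an engineer would, in place of code of your own. Each camera call takes 0.05 s, during which the arm holds its last target. There are 200 camera calls.

## Working session

There is one attempt and no reset: what is moved stays moved. The work goes in short steps, Python scripts to look and compute and a tool call to move; the robot and the scene stay as the last step left them, time stands still between calls to the robot, and variables do not carry over. Pictures are saved under pics/ and viewed, at most 14 in all, crops included, and the job is handed in when it is done.

Besides the shell and the picture viewer there is one more tool, called by a JSON object that holds its "name" and its "arguments". jog_arm: Moves the arm, as the interface text tells. Its arguments: {"type":"object","properties":{"deltas":{"type":"array"},"fingers":{"type":"number"}},"required":["deltas"]}

```bash
mkdir -p pics
python3 - <<'E'
from station import robot, snapshot, find_in, cut_out, place_of
import cv2,numpy as np
s=robot.state();print(s['time_s'],s['tool_pos'],s['ee_rot'],s['width'])
for n in('top','side'):
    p=snapshot(n);cv2.imwrite(f'pics/{n}0.png',p['image'][:,:,::-1]);print(n,p['eye'],p['fx'],p['k1'])
    for l in 'caddy timer dark_mill pale_mill spread_jar spice mug garlic lemon'.split():
        print(l,[(np.round(d['centre'],3).tolist(),round(d['conf'],2)) for d in place_of(p,l)][:3])
E
```

```text
0.0 [ 0.21843681 -0.63822072  0.23059045] [-3.09771262e+00 -5.15394415e-01  4.72643361e-04] 0.08523051202031631
top [0.50265941 0.00644571 0.95138606] 363.8907192452902 0.021109320208518554
caddy [([0.478, 0.038, -0.0], 0.76), ([0.736, -0.005, 0.003], 0.52)]
timer [([0.472, -0.032, 0.008], 0.77)]
dark_mill [([0.46, 0.33, -0.001], 0.57)]
pale_mill [([0.5, -0.311, 0.002], 0.74)]
spread_jar [([0.689, 0.341, 0.002], 0.95), ([0.579, 0.323, 0.002], 0.6)]
spice [([0.48, 0.11, 0.009], 0.66)]
mug [([0.734, 0.11, 0.007], 0.94)]
garlic [([0.734, -0.007, 0.003], 0.61)]
lemon [([0.746, -0.15, 0.006], 0.57)]
side [ 0.99028364 -0.41208229  1.07145476] 385.3872474886644 0.0017304847240394634
caddy [([0.474, 0.036, 0.0], 0.88), ([0.746, -0.151, -0.002], 0.32)]
timer [([0.474, -0.036, 0.015], 0.63)]
dark_mill [([0.462, 0.334, 0.0], 0.56)]
pale_mill [([0.503, -0.314, -0.002], 0.58)]
spread_jar [([0.578, 0.321, -0.001], 0.94), ([0.69, 0.338, -0.001], 0.77), ([0.476, -0.034, 0.016], 0.45)]
spice [([0.475, 0.114, 0.016], 0.64)]
mug [([0.736, 0.106, 0.003], 0.88)]
garlic [([0.73, -0.013, -0.002], 0.83), ([0.581, 0.322, -0.001], 0.72)]
lemon [([0.745, -0.149, -0.001], 0.63), ([0.504, -0.313, -0.001], 0.17)]
```

View pics/top0.png

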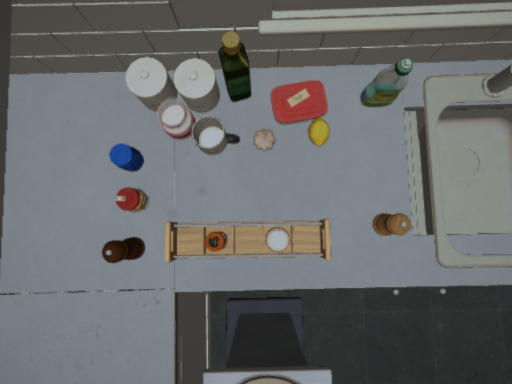

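View pics/side0.png

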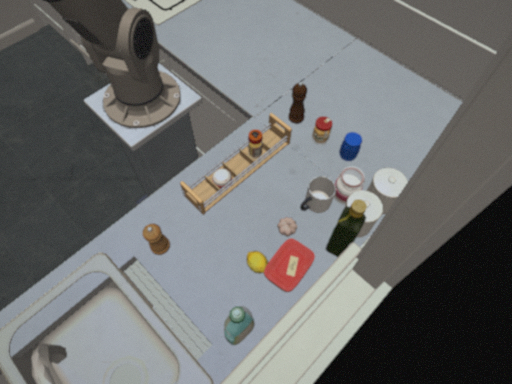

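```bash
cat > h.py <<'E'
from station import robot, snapshot, find_in, cut_out, place_of
import cv2,numpy as np
from scipy.optimize import minimize
from scipy.spatial.transform import Rotation as R
def att(p):
    a=np.array(p['attitude'],float)
    return a if a.shape==(3,3) else (R.from_rotvec(a) if a.size==3 else R.from_quat(a)).as_matrix()
def proj(p,P):
    c=(np.asarray(P)-p['eye'])@att(p); s=c[:,:2]/c[:,2:]
    s=s*(1+p['k1']*(s**2).sum(1,keepdims=True))
    return s*[p['fx'],p['fy']]+[p['cx'],p['cy']]
S=4
def render(p,parts):
    m=np.zeros((384*S,512*S),np.uint8)
    for P in parts:
        q=((proj(p,P)+.5)*S).astype(np.int32); cv2.fillConvexPoly(m,cv2.convexHull(q),1)
    return cv2.resize(m.astype(np.float32),(512,384),interpolation=cv2.INTER_AREA)
def box(x0,x1,y0,y1,z0,z1): return np.array([[x,y,z] for x in(x0,x1) for y in(y0,y1) for z in(z0,z1)])
a=np.linspace(0,2*np.pi,24,endpoint=False)
def ring(r,z): return np.c_[r*np.cos(a),r*np.sin(a),0*a+z]
def stack(prof): return [np.r_[ring(*prof[i]),ring(*prof[i+1])] for i in range(len(prof)-1)]
M={'caddy':[box(-.048,.048,-.199,.199,0,.012),box(-.048,-.040,-.199,.199,0,.048),box(.040,.048,-.199,.199,0,.048),
    box(-.048,.048,-.199,-.187,0,.088),box(-.048,.048,.187,.199,0,.088)],
 'dark_mill':stack([(.029,0),(.028,.03),(.019,.07),(.019,.115),(.0245,.123),(.0245,.159),(.006,.16),(.006,.17)]),
 'pale_mill':stack([(.029,0),(.028,.025),(.02,.06),(.02,.088),(.025,.094),(.025,.119),(.006,.12),(.006,.13)]),
 'spread_jar':stack([(.030,0),(.030,.07),(.028,.075),(.028,.086)]),
 'spice':stack([(.0225,0),(.0225,.106)]),'timer':stack([(.0315,0),(.0315,.015),(.026,.03),(.01,.039)])}
def fit(p,l,x0,z=0,yaw=False,ign=(),tol=.04):
    x0=np.array(x0,float)
    c=[d for d in cut_out(p,l)]
    u=proj(p,[[x0[0],x0[1],z+.05]])[0]
    c=[d['pixels'] for d in c if np.hypot(*(np.argwhere(d['pixels']).mean(0)[::-1]-u))<30]
    if not c: return None
    m=c[0].astype(np.float32); w=np.ones_like(m)
    for k in ign:
        for d in cut_out(p,k)[:1]: w[cv2.dilate(d['pixels'].astype(np.uint8),np.ones((5,5)))>0]=0
    def cost(v):
        t=v[2] if yaw else 0
        Rz=np.array([[np.cos(t),-np.sin(t),0],[np.sin(t),np.cos(t),0],[0,0,1]])
        r=render(p,[P@Rz.T+[v[0],v[1],z] for P in M[l]])
        return (abs(r-m)*w).sum()/(m*w).sum()
    sim=np.array([x0]+[x0+d for d in np.diag([.01,.01,.03][:len(x0)])])
    o=minimize(cost,x0,method='Nelder-Mead',options=dict(initial_simplex=sim,xatol=2e-4,fatol=1e-4))
    return np.round(o.x,4),round(o.fun,3)
E
python3 - <<'E'
from h import *
for n in('top','side'):
    p=snapshot(n); print(n,np.shape(p['attitude']))
    print('caddy',fit(p,'caddy',[.476,.037,0],0,True,('spice','timer')))
    for l,x in dict(dark_mill=[.46,.332],pale_mill=[.502,-.312],spread_jar=[.578,.322]).items(): print(l,fit(p,l,x))
    for l,x in dict(spice=[.478,.112],timer=[.474,-.034]).items(): print(l,fit(p,l,x,.012))
E
```

```text
top (3,)
caddy (array([ 0.4746,  0.0393, -0.0109]), np.float64(0.154))
dark_mill (array([0.4586, 0.3319]), np.float64(0.124))
pale_mill (array([ 0.5029, -0.306 ]), np.float64(0.169))
spread_jar (array([0.5813, 0.325 ]), np.float64(0.047))
spice (array([0.4748, 0.1128]), np.float64(0.145))
timer (array([ 0.4727, -0.0337]), np.float64(0.04))
side (3,)
caddy (array([ 0.4681,  0.0449, -0.0072]), np.float64(0.185))
dark_mill (array([0.4616, 0.3279]), np.float64(0.213))
pale_mill (array([ 0.5041, -0.3118]), np.float64(0.129))
spread_jar (array([0.5788, 0.3252]), np.float64(0.067))
spice (array([0.4728, 0.1142]), np.float64(0.075))
timer (array([ 0.4653, -0.0309]), np.float64(0.078))
```

```bash
cat > ov.py <<'E'
from h import *
def overlay(p,l,v,z,box,fn,s=4):
    x0,y0,x1,y1=box; im=cv2.resize(p['image'][y0:y1,x0:x1,::-1].copy(),None,fx=s,fy=s,interpolation=cv2.INTER_CUBIC)
    t=v[2] if len(v)>2 else 0; Rz=R.from_euler('z',t).as_matrix()
    for P in M[l]:
        q=((proj(p,P@Rz.T+[v[0],v[1],z])-[x0,y0]+.5)*s).astype(np.int32)
        cv2.polylines(im,[cv2.convexHull(q)],True,(0,255,0),1)
    return im
E
python3 - <<'E'
from ov import *
v=[.4745,.039,-.010]
A=overlay(snapshot('top'),'caddy',v,0,(155,210,340,270),'')
B=overlay(snapshot('side'),'caddy',v,0,(175,110,300,215),'',3)
W=max(A.shape[1],B.shape[1]);pad=lambda I:np.pad(I,((0,0),(0,W-I.shape[1]),(0,0)))
cv2.imwrite('pics/c.png',np.r_[pad(A),pad(B)]);print(A.shape,B.shape)
E
```

```text
(240, 740, 3) (315, 375, 3)
```

View pics/c.png

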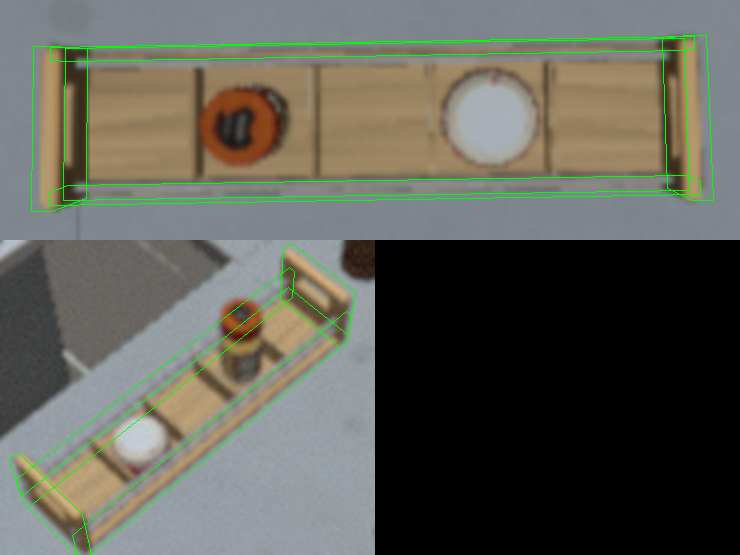

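```bash
cat > go.py <<'E'
import sys,numpy as np
from station import robot
from scipy.spatial.transform import Rotation as R
# usage: go.py x,y,z[,yaw_deg of tool x] ...
s=robot.state(); r=R.from_rotvec(s['ee_rot']).as_matrix(); yaw=np.degrees(np.arctan2(r[1,0],r[0,0]))
print(round(s['time_s'],2),np.round(s['tool_pos'],4),'yaw',round(yaw,2),'tilt',np.round(r[:,2],3),'w',round(s['width'],4),'F',np.round(s['force'],1),'g',s['grasp_force'],'q',np.round(s['joint_positions'],2))
for a in sys.argv[1:]:
    t=np.array(list(map(float,a.split(','))))
    print(a,np.round(r.T@(t[:3]-s['tool_pos']),4).tolist(), round(yaw-t[3],2) if len(t)>3 else 0)
E
python3 go.py .42,-.32,.25,55 .475,.113,.25,89.4 .475,.113,.09,89.4
```

```text
2.0 [ 0.2185 -0.6386  0.2313] yaw 18.89 tilt [-0.  0. -1.] w 0.0854 F [-0.5 -0.8  0.9] g 0.0 q [ 1.09  0.43  0.07  1.61 -0.03  1.11 -0.07]
.42,-.32,.25,55 [0.2938, -0.2362, -0.0187] -36.11
.475,.113,.25,89.4 [0.486, -0.6281, -0.0187] -70.51
.475,.113,.09,89.4 [0.486, -0.6281, 0.1413] -70.51
```

{"name": "jog_arm", "arguments": {"deltas": [[[0.294,-0.236,-0.019],-36],[[0.294,-0.236,-0.019],-36],[[0.294,-0.236,-0.019],-36],[[0.294,-0.236,-0.019],-36],[[0.294,-0.236,-0.019],-36],[[0.294,-0.236,-0.019],-36],[[0.294,-0.236,-0.019],-36],[[0.294,-0.236,-0.019],-36],[[0.486,-0.628,-0.019],-70.5],[[0.486,-0.628,-0.019],-70.5],[[0.486,-0.628,-0.019],-70.5],[[0.486,-0.628,-0.019],-70.5],[[0.486,-0.628,-0.019],-70.5],[[0.486,-0.628,-0.019],-70.5],[[0.486,-0.628,-0.019],-70.5],[[0.486,-0.628,-0.019],-70.5],[[0.486,-0.628,-0.019],-70.5],[[0.486,-0.628,-0.019],-70.5],[[0.486,-0.628,-0.019],-70.5],[[0.486,-0.628,-0.019],-70.5]], "fingers": 1}}

```text
time_s: 4.0
tool_pos: [0.475, 0.1119, 0.2503]
ee_rot: [2.234, 2.208, -0.001]
force: [0.2, 0.4, 0.2]
width: 0.0853
grasp_force: 0.0
```

```bash
python3 go.py .474,.113,.12,89.4 .474,.113,.08,89.4
```

```text
4.0 [0.475  0.1119 0.2503] yaw 89.33 tilt [-0. -0. -1.] w 0.0853 F [0.2 0.4 0.2] g 0.0 q [ 0.24  0.15 -0.65  1.96  0.1   1.07 -0.47]
.474,.113,.12,89.4 [0.0011, -0.001, 0.1303] -0.07
.474,.113,.08,89.4 [0.0011, -0.001, 0.1703] -0.07
```

{"name": "jog_arm", "arguments": {"deltas": [[[0.001,0,0.05],0],[[0.001,0,0.1],0],[[0.001,0,0.13],0],[[0.001,0,0.15],0],[[0.001,0,0.17],0],[[0.001,0,0.17],0],[[0.001,0,0.17],0]]}}

```text
time_s: 4.7
tool_pos: [0.4752, 0.1132, 0.0807]
ee_rot: [-2.234, -2.208, 0.001]
force: [0.2, 0.8, 0.1]
width: 0.0851
grasp_force: 0.0
```

{"name": "jog_arm", "arguments": {"deltas": [[[0,0,0],0],[[0,0,0],0],[[0,0,0],0],[[0,0,0],0],[[0,0,0],0],[[0,0,0],0],[[0,0,0],0],[[0,0,0],0],[[0,0,0],0],[[0,0,0],0]], "fingers": 0}}

```text
time_s: 5.7
tool_pos: [0.4757, 0.114, 0.0813]
ee_rot: [2.233, 2.209, 0.002]
force: [-3.0, -1.7, 11.6]
width: 0.0435
grasp_force: 59.1
```

{"name": "jog_arm", "arguments": {"deltas": [[[0,0,-0.03],0],[[0,0,-0.06],0],[[0,0,-0.065],0],[[0.03,0,-0.065],0],[[0.06,0,-0.065],0],[[0.074,0,-0.065],0],[[0.074,0,-0.065],0],[[0.074,0,-0.065],0]]}}

```text
time_s: 6.5
tool_pos: [0.4756, 0.1873, 0.145]
ee_rot: [-2.233, -2.21, 0.001]
force: [0.5, -0.8, -1.7]
width: 0.043
grasp_force: 61.4
```

Run:
```python
from h import *
p=snapshot('side');s=robot.state();print(s['tool_pos'],s['force'],s['width'])
cv2.imwrite('pics/s1.png',cv2.resize(p['image'][90:230,160:360,::-1],None,fx=4,fy=4))
print(fit(p,'spice',[.475,.187],s['tool_pos'][2]-.081+.012))
```

```text
[0.47575118 0.18688341 0.14501852] [-0.00390433 -0.17758182 -1.15060932] 0.04294295863395252
(array([0.4722, 0.1868]), np.float64(0.261))
```

View pics/s1.png

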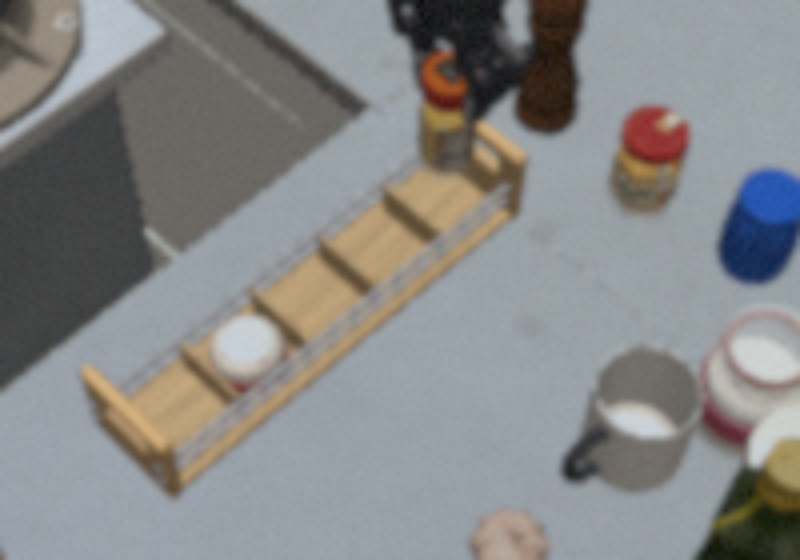

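The spice jar hangs upright in the fingers over the leftmost pocket (crop pixel 445,110); the other pockets are unchanged. Lowering it.

{"name": "jog_arm", "arguments": {"deltas": [[[0,0,0.03],0],[[0,0,0.045],0],[[0,0,0.055],0],[[0,0,0.06],0],[[0,0,0.064],0],[[0,0,0.064],0],[[0,0,0.064],0]]}}

```text
time_s: 7.3
tool_pos: [0.4761, 0.1881, 0.0818]
ee_rot: [2.233, 2.209, 0.001]
force: [0.5, 0.6, -1.4]
width: 0.0427
grasp_force: 61.4
```

{"name": "jog_arm", "arguments": {"deltas": [[[0,0,0],0],[[0,0,0],0],[[0,0,0],0],[[0,0,0],0],[[0,0,0],0],[[0,0,0],0],[[0,0,-0.04],0],[[0,0,-0.08],0],[[0,0,-0.12],0],[[0,0,-0.15],0],[[0,0,-0.15],0]], "fingers": 1}}

```text
time_s: 8.4
tool_pos: [0.4775, 0.1888, 0.2353]
ee_rot: [2.231, 2.207, 0.008]
force: [0.7, 1.3, -0.4]
width: 0.0856
grasp_force: 0.0
```

```bash
python3 - <<'E'
from h import *
p=snapshot('side')
print(place_of(p,'spice')[:1],fit(p,'spice',[.475,.187],.012))
E
python3 go.py .579,.325,.23,89.4 .579,.325,.055,89.4
```

```text
[{'centre': [0.4777, 0.1903, 0.0153], 'conf': 0.73}] (array([0.4722, 0.1891]), np.float64(0.091))
8.55 [0.4756 0.1876 0.2308] yaw 89.38 tilt [-0. -0. -1.] w 0.0852 F [-0.1 -0.6  0. ] g 0.0 q [ 0.11  0.22 -0.69  1.93  0.16  1.04 -0.66]
.579,.325,.23,89.4 [0.1385, 0.102, 0.0007] -0.02
.579,.325,.055,89.4 [0.1386, 0.102, 0.1757] -0.02
```

{"name": "jog_arm", "arguments": {"deltas": [[[0.04,0.03,0],0],[[0.08,0.06,0],0],[[0.12,0.09,0],0],[[0.138,0.103,0],0],[[0.138,0.103,0.04],0],[[0.138,0.103,0.08],0],[[0.138,0.103,0.12],0],[[0.138,0.103,0.15],0],[[0.138,0.103,0.165],0],[[0.138,0.103,0.172],0],[[0.138,0.103,0.172],0],[[0.138,0.103,0.172],0]]}}

```text
time_s: 9.75
tool_pos: [0.5809, 0.3254, 0.0606]
ee_rot: [2.233, 2.209, 0.002]
force: [-0.1, -0.3, 1.7]
width: 0.0858
grasp_force: 0.0
```

{"name": "jog_arm", "arguments": {"deltas": [[[0,0,0],0],[[0,0,0],0],[[0,0,0],0],[[0,0,0],0],[[0,0,0],0],[[0,0,0],0],[[0,0,0],0],[[0,0,0],0]], "fingers": 0}}

```text
time_s: 10.55
tool_pos: [0.581, 0.3252, 0.0608]
ee_rot: [2.233, 2.209, 0.003]
force: [-1.2, -0.9, 10.2]
width: 0.0543
grasp_force: 61.2
```

```bash
python3 go.py
python3 - <<'E'
from h import *
for n in('top','side'):
    p=snapshot(n); print(fit(p,'spread_jar',[.579,.324]))
E
```

```text
10.55 [0.581  0.3252 0.0608] yaw 89.38 tilt [ 0.002  0.001 -1.   ] w 0.0543 F [-1.2 -0.9 10.2] g 61.191795837075915 q [-0.19  0.66 -0.59  1.72  0.45  0.89 -0.98]
(array([0.5795, 0.3147]), np.float64(0.432))
(array([0.5784, 0.3247]), np.float64(0.181))
```

```bash
python3 go.py .475,.113,.20,89.4 .475,.113,.073
```

```text
10.75 [0.581  0.3252 0.0608] yaw 89.38 tilt [ 0.002  0.001 -1.   ] w 0.0545 F [-1.3 -1.1  9.6] g 61.19194655548199 q [-0.19  0.66 -0.59  1.72  0.45  0.89 -0.98]
.475,.113,.20,89.4 [-0.2132, -0.1034, -0.1395] -0.02
.475,.113,.073 [-0.2133, -0.1036, -0.0125] 0
```

{"name": "jog_arm", "arguments": {"deltas": [[[0,0,-0.02],0],[[0,0,-0.06],0],[[0,0,-0.1],0],[[0,0,-0.14],0],[[0,0,-0.14],0],[[-0.03,-0.015,-0.14],0],[[-0.06,-0.03,-0.14],0],[[-0.09,-0.045,-0.14],0],[[-0.12,-0.06,-0.14],0],[[-0.15,-0.075,-0.14],0],[[-0.18,-0.09,-0.14],0],[[-0.205,-0.1,-0.14],0],[[-0.213,-0.104,-0.14],0],[[-0.213,-0.104,-0.14],0],[[-0.213,-0.104,-0.14],0]]}}

```text
time_s: 12.25
tool_pos: [0.4744, 0.1137, 0.1995]
ee_rot: [2.233, 2.21, 0.001]
force: [0.7, 0.6, -2.6]
width: 0.054
grasp_force: 64.5
```

```bash
python3 go.py .475,.113,.073,89.4
python3 - <<'E'
from h import *
z=robot.state()['tool_pos'][2]-.0608
for n in('top','side'):
    p=snapshot(n); print(fit(p,'spread_jar',[.475,.113],z), [np.round(d['centre'],4) for d in place_of(p,'spread_jar')][:3])
    cv2.imwrite('pics/j_%s.png'%n,cv2.resize(p['image'][90:230,160:300,::-1] if n=='side' else p['image'][190:290,130:350,::-1],None,fx=3.5,fy=3.5))
E
```

```text
12.25 [0.4744 0.1137 0.1995] yaw 89.41 tilt [ 0.001  0.001 -1.   ] w 0.054 F [ 0.7  0.6 -2.6] g 64.4916330131673 q [ 0.25  0.22 -0.69  2.02  0.17  0.96 -0.53]
.475,.113,.073,89.4 [-0.0008, 0.0005, 0.1265] 0.01
(array([0.4923, 0.0689]), np.float64(6.767)) [array([6.920e-01, 3.394e-01, 6.000e-04]), array([0.4722, 0.1108, 0.1391])]
(array([0.4722, 0.1116]), np.float64(0.252)) [array([0.4724, 0.1102, 0.1392]), array([ 0.6904,  0.341 , -0.0017])]
```

View pics/j_side.png

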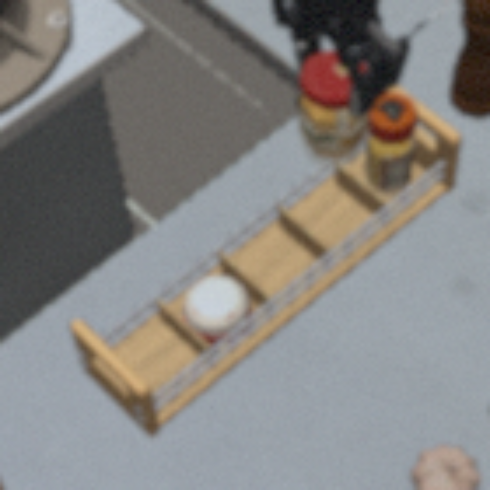

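The jar hangs upright (crop pixel 330,105) and the spice jar stands in the end pocket (390,145).

{"name": "jog_arm", "arguments": {"deltas": [[[0.001,0,0.04],0],[[0.001,0,0.07],0],[[0.001,0,0.085],0],[[0.001,0,0.092],0],[[0.001,0,0.099],0],[[0.001,0,0.103],0],[[0.001,0,0.103],0]]}}

```text
time_s: 13.25
tool_pos: [0.4743, 0.114, 0.0966]
ee_rot: [2.233, 2.209, 0.001]
force: [0.3, -0.6, -2.1]
width: 0.0545
grasp_force: 64.7
```

{"name": "jog_arm", "arguments": {"deltas": [[[0,0,0.008],0],[[0,0,0.014],0],[[0,0,0.019],0],[[0,0,0.022],0],[[0,0,0.023],0],[[0,0,0.023],0]]}}

```text
time_s: 13.85
tool_pos: [0.4741, 0.114, 0.0733]
ee_rot: [-2.233, -2.21, -0.0]
force: [-0.3, -0.0, -2.4]
width: 0.0541
grasp_force: 64.6
```

{"name": "jog_arm", "arguments": {"deltas": [[[0,0,0.0005],0],[[0,0,0.0005],0],[[0,0,0.0005],0],[[0,0,0.0005],0],[[0,0,0.0005],0],[[0,0,0.0005],0],[[0,0,-0.04],0],[[0,0,-0.08],0],[[0,0,-0.12],0],[[0,0,-0.16],0],[[0,0,-0.18],0],[[0,0,-0.18],0]], "fingers": 1}}

```text
time_s: 15.05
tool_pos: [0.4753, 0.1143, 0.2563]
ee_rot: [2.231, 2.207, 0.006]
force: [-0.5, 0.9, -0.7]
width: 0.0849
grasp_force: 0.0
```

```bash
python3 go.py .46,.331,.25,89.4 .46,.331,.116,89.4
python3 - <<'E'
from h import *
p=snapshot('side'); print(fit(p,'spread_jar',[.475,.113],.012), [np.round(d['centre'],4) for d in place_of(p,'spread_jar')][:3])
for n in('top','side'):
    p=snapshot(n)
    print([np.round(d['centre'],4) for d in place_of(p,'dark_mill')][:1])
E
```

```text
15.05 [0.4753 0.1143 0.2563] yaw 89.38 tilt [ 0.005  0.    -1.   ] w 0.0849 F [-0.5  0.9 -0.7] g 0.0 q [ 0.29  0.15 -0.71  1.95  0.11  1.07 -0.48]
.46,.331,.25,89.4 [0.2165, -0.0177, 0.0062] -0.02
.46,.331,.116,89.4 [0.2164, -0.0184, 0.1402] -0.02
(array([0.4721, 0.1145]), np.float64(0.142)) [array([ 0.687 ,  0.3373, -0.0007]), array([0.4748, 0.1083, 0.0121])]
[]
[array([4.606e-01, 3.350e-01, 3.000e-04])]
```

{"name": "jog_arm", "arguments": {"deltas": [[[0.04,0,0],0],[[0.08,0,0],0],[[0.12,-0.005,0],0],[[0.16,-0.01,0],0],[[0.2,-0.014,0],0],[[0.218,-0.015,0],0],[[0.218,-0.015,0],0],[[0.218,-0.015,0.04],0],[[0.218,-0.015,0.08],0],[[0.218,-0.015,0.11],0],[[0.218,-0.015,0.13],0],[[0.218,-0.015,0.138],0],[[0.218,-0.015,0.138],0],[[0.218,-0.015,0.138],0]]}}

```text
time_s: 16.8
tool_pos: [0.4618, 0.3321, 0.1162]
ee_rot: [2.233, 2.209, 0.001]
force: [0.1, -0.3, -0.5]
width: 0.0854
grasp_force: 0.0
```

{"name": "jog_arm", "arguments": {"deltas": [[[0,0,0],0],[[0,0,0],0],[[0,0,0],0],[[0,0,0],0],[[0,0,0],0],[[0,0,0],0],[[0,0,0],0],[[0,0,0],0]], "fingers": 0}}

```text
time_s: 17.6
tool_pos: [0.4616, 0.3327, 0.1165]
ee_rot: [2.233, 2.21, 0.002]
force: [-2.4, -0.8, 13.6]
width: 0.0461
grasp_force: 59.7
```

```bash
python3 go.py .474,.039,.29,89.4
python3 - <<'E'
from h import *
p=snapshot('side'); print(fit(p,'dark_mill',[.46,.332],0), [np.round(d['centre'],4) for d in place_of(p,'dark_mill')][:3])
E
```

```text
17.6 [0.4616 0.3327 0.1165] yaw 89.4 tilt [ 0.001  0.001 -1.   ] w 0.0461 F [-2.4 -0.8 13.6] g 59.689531912913196 q [-0.16  0.48 -0.73  1.91  0.41  0.89 -1.1 ]
.474,.039,.29,89.4 [-0.2934, 0.0157, -0.1737] 0.0
(array([0.4588, 0.3347]), np.float64(0.378)) [array([0.4591, 0.3345, 0.0014]), array([ 0.7423, -0.1472, -0.0009])]
```

{"name": "jog_arm", "arguments": {"deltas": [[[0,0,-0.02],0],[[0,0,-0.06],0],[[0,0,-0.1],0],[[0,0,-0.14],0],[[0,0,-0.16],0],[[-0.03,0.002,-0.16],0],[[-0.07,0.004,-0.16],0],[[-0.11,0.006,-0.16],0],[[-0.15,0.008,-0.16],0],[[-0.19,0.01,-0.16],0],[[-0.23,0.012,-0.16],0],[[-0.26,0.014,-0.16],0],[[-0.28,0.015,-0.16],0],[[-0.292,0.015,-0.16],0],[[-0.292,0.015,-0.16],0],[[-0.292,0.015,-0.16],0]]}}

```text
time_s: 19.35
tool_pos: [0.4733, 0.0409, 0.2755]
ee_rot: [-2.232, -2.21, -0.001]
force: [0.6, 0.6, -1.6]
width: 0.0462
grasp_force: 62.1
```

```bash
python3 go.py .474,.039,.1285,89.4
python3 - <<'E'
from h import *
z=robot.state()['tool_pos'][2]-.1165
for n in('top','side'):
    p=snapshot(n); print(fit(p,'dark_mill',[.474,.039],z), [np.round(d['centre'],4) for d in place_of(p,'dark_mill')][:3])
    cv2.imwrite('pics/d_%s.png'%n,cv2.resize(p['image'][70:230,150:310,::-1],None,fx=3.5,fy=3.5))
E
```

```text
19.35 [0.4733 0.0409 0.2755] yaw 89.43 tilt [ 0.  0. -1.] w 0.0462 F [ 0.6  0.6 -1.6] g 62.076463239710336 q [ 0.41  0.1  -0.67  1.95  0.07  1.11 -0.29]
.474,.039,.1285,89.4 [-0.0019, 0.0007, 0.147] 0.03
None []
(array([0.4715, 0.0416]), np.float64(0.437)) [array([0.4743, 0.0436, 0.1598])]
```

View pics/d_side.png

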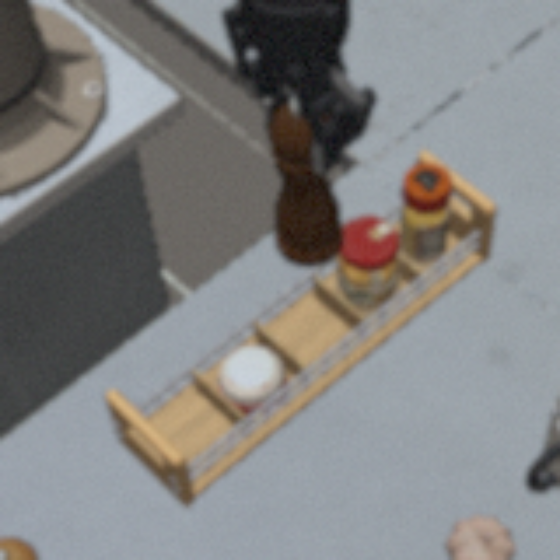

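The mill hangs upright over the caddy (crop pixel 305,210); spread and spice stand properly in their pockets. Lowering it, 3 mm to the right.

{"name": "jog_arm", "arguments": {"deltas": [[[-0.003,0,0.04],0],[[-0.003,0,0.08],0],[[-0.003,0,0.1],0],[[-0.003,0,0.108],0],[[-0.003,0,0.115],0],[[-0.003,0,0.119],0],[[-0.003,0,0.122],0],[[-0.003,0,0.122],0]]}}

```text
time_s: 20.45
tool_pos: [0.4735, 0.037, 0.1537]
ee_rot: [2.233, 2.209, 0.001]
force: [-0.2, -0.1, -1.6]
width: 0.0456
grasp_force: 62.3
```

{"name": "jog_arm", "arguments": {"deltas": [[[0,0,0.008],0],[[0,0,0.014],0],[[0,0,0.019],0],[[0,0,0.023],0],[[0,0,0.0245],0],[[0,0,0.0245],0]]}}

```text
time_s: 21.05
tool_pos: [0.4732, 0.0372, 0.1289]
ee_rot: [-2.233, -2.21, 0.0]
force: [-1.7, -0.2, 2.2]
width: 0.046
grasp_force: 62.8
```

Floor contact. Release, rise, and head for the pale mill.

{"name": "jog_arm", "arguments": {"deltas": [[[0,0,0],0],[[0,0,0],0],[[0,0,0],0],[[0,0,0],0],[[0,0,0],0],[[0,0,0],0],[[0,0,-0.03],0],[[0,0,-0.07],0],[[0,0,-0.11],0],[[0,0,-0.13],0],[[0,0,-0.13],0],[[0,0,-0.13],0]], "fingers": 1}}

```text
time_s: 22.25
tool_pos: [0.4732, 0.0368, 0.2587]
ee_rot: [2.233, 2.209, 0.0]
force: [-0.6, -0.6, -0.8]
width: 0.0852
grasp_force: 0.0
```

```bash
python3 go.py .503,-.311,.25,89.4 .503,-.311,.084,89.4
python3 - <<'E'
from h import *
p=snapshot('side'); print(fit(p,'dark_mill',[.474,.039],.012), [np.round(d['centre'],4) for d in place_of(p,'dark_mill')][:3])
for n in('top','side'):
    p=snapshot(n); print([np.round(d['centre'],4) for d in place_of(p,'pale_mill')][:2],fit(p,'pale_mill',[.503,-.311],0))
E
```

```text
22.25 [0.4732 0.0368 0.2587] yaw 89.38 tilt [ 0. -0. -1.] w 0.0852 F [-0.6 -0.6 -0.8] g 0.0 q [ 0.42  0.12 -0.67  1.97  0.08  1.08 -0.3 ]
.503,-.311,.25,89.4 [-0.3474, 0.0336, 0.0089] -0.02
.503,-.311,.084,89.4 [-0.3474, 0.0335, 0.1749] -0.02
(array([0.4685, 0.0406]), np.float64(0.192)) [array([0.4733, 0.0394, 0.0147])]
[array([ 0.4991, -0.3117,  0.0019])] (array([ 0.5029, -0.3076]), np.float64(0.079))
[array([ 0.5055, -0.3161,  0.0009])] (array([ 0.5042, -0.3137]), np.float64(0.115))
```

{"name": "jog_arm", "arguments": {"deltas": [[[-0.04,0,0],0],[[-0.085,0.005,0],0],[[-0.13,0.01,0],0],[[-0.175,0.015,0],0],[[-0.22,0.02,0],0],[[-0.265,0.025,0],0],[[-0.31,0.03,0],0],[[-0.335,0.032,0],0],[[-0.349,0.033,0],0],[[-0.349,0.033,0],0],[[-0.349,0.033,0.04],0],[[-0.349,0.033,0.08],0],[[-0.349,0.033,0.12],0],[[-0.349,0.033,0.15],0],[[-0.349,0.033,0.168],0],[[-0.349,0.033,0.174],0],[[-0.349,0.033,0.174],0],[[-0.349,0.033,0.174],0]]}}

```text
time_s: 24.5
tool_pos: [0.5033, -0.312, 0.086]
ee_rot: [2.231, 2.21, 0.001]
force: [0.3, 0.1, 0.1]
width: 0.0856
grasp_force: 0.0
```

{"name": "jog_arm", "arguments": {"deltas": [[[0,0,0],0],[[0,0,0],0],[[0,0,0],0],[[0,0,0],0],[[0,0,0],0],[[0,0,0],0],[[0,0,0],0],[[0,0,0],0]], "fingers": 0}}

```text
time_s: 25.3
tool_pos: [0.5032, -0.3127, 0.0859]
ee_rot: [2.232, 2.208, 0.001]
force: [0.2, 0.7, 10.4]
width: 0.0457
grasp_force: 60.4
```

```bash
python3 go.py .4725,-.109,.22,89.4
```

```text
25.3 [ 0.5032 -0.3127  0.0859] yaw 89.39 tilt [ 0.002 -0.001 -1.   ] w 0.0457 F [ 0.2  0.7 10.4] g 60.40683040926524 q [ 0.74  0.49 -0.38  1.9   0.24  0.8   0.23]
.4725,-.109,.22,89.4 [0.2032, -0.0327, -0.1343] -0.01
```

{"name": "jog_arm", "arguments": {"deltas": [[[0,0,-0.02],0],[[0,0,-0.06],0],[[0,0,-0.1],0],[[0,0,-0.13],0],[[0,0,-0.13],0],[[0.03,-0.005,-0.13],0],[[0.07,-0.011,-0.13],0],[[0.11,-0.018,-0.13],0],[[0.15,-0.025,-0.13],0],[[0.18,-0.03,-0.13],0],[[0.198,-0.033,-0.13],0],[[0.203,-0.033,-0.13],0],[[0.203,-0.033,-0.13],0],[[0.203,-0.033,-0.13],0]]}}

```text
time_s: 26.7
tool_pos: [0.4717, -0.11, 0.2145]
ee_rot: [-2.234, -2.208, 0.0]
force: [-0.5, -0.3, -1.9]
width: 0.0457
grasp_force: 62.1
```

```bash
python3 go.py .4725,-.109,.098,89.4
python3 - <<'E'
from h import *
z=robot.state()['tool_pos'][2]-.0859
for n in('top','side'):
    p=snapshot(n); print(fit(p,'pale_mill',[.4725,-.109],z), [np.round(d['centre'],4) for d in place_of(p,'pale_mill')][:3])
    cv2.imwrite('pics/p_%s.png'%n,cv2.resize(p['image'][70:230,150:310,::-1],None,fx=3.5,fy=3.5))
E
```

```text
26.7 [ 0.4717 -0.11    0.2145] yaw 89.34 tilt [-0. -0. -1.] w 0.0457 F [-0.5 -0.3 -1.9] g 62.090849032210826 q [ 0.59  0.17 -0.54  2.01  0.11  0.98 -0.02]
.4725,-.109,.098,89.4 [0.001, 0.0009, 0.1165] -0.06
(array([ 0.4835, -0.0675]), np.float64(3.192)) [array([ 0.4699, -0.1089,  0.1319])]
(array([ 0.4705, -0.1106]), np.float64(0.553)) []
```

View pics/p_side.png

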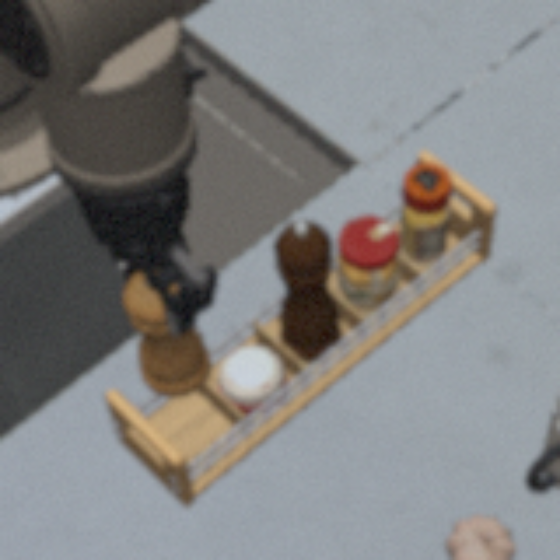

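The dark mill stands upright in the middle pocket (crop pixel 305,300). The pale mill hangs upright over the right end pocket (170,335). Lowering it.

{"name": "jog_arm", "arguments": {"deltas": [[[0.001,0.001,0.03],0],[[0.001,0.001,0.06],0],[[0.001,0.001,0.074],0],[[0.001,0.001,0.082],0],[[0.001,0.001,0.088],0],[[0.001,0.001,0.092],0],[[0.001,0.001,0.092],0]]}}

```text
time_s: 27.7
tool_pos: [0.4729, -0.1081, 0.123]
ee_rot: [2.233, 2.209, 0.0]
force: [0.5, 0.0, -0.9]
width: 0.0455
grasp_force: 62.1
```

{"name": "jog_arm", "arguments": {"deltas": [[[0,0,0.008],0],[[0,0,0.014],0],[[0,0,0.019],0],[[0,0,0.023],0],[[0,0,0.0245],0],[[0,0,0.0245],0]]}}

```text
time_s: 28.3
tool_pos: [0.4727, -0.108, 0.0982]
ee_rot: [-2.233, -2.21, -0.0]
force: [-0.3, -0.1, -1.0]
width: 0.0458
grasp_force: 62.1
```

{"name": "jog_arm", "arguments": {"deltas": [[[0,0,0],0],[[0,0,0],0],[[0,0,0],0],[[0,0,0],0],[[0,0,0],0],[[0,0,0],0],[[0,0,-0.03],0],[[0,0,-0.07],0],[[0,0,-0.11],0],[[0,0,-0.15],0],[[-0.05,0,-0.15],0],[[-0.1,0,-0.15],0],[[-0.15,0,-0.15],0],[[-0.2,0.02,-0.15],0],[[-0.25,0.02,-0.15],0],[[-0.25,0.02,-0.15],0],[[-0.25,0.02,-0.15],0]], "fingers": 1}}

```text
time_s: 30.0
tool_pos: [0.4895, -0.3595, 0.2476]
ee_rot: [-2.235, -2.206, -0.0]
force: [-0.1, 0.9, 0.2]
width: 0.0855
grasp_force: 0.0
```

Run:
```python
from h import *
I=[]
for n in('top','side'):
    p=snapshot(n)
    for l,x in dict(timer=[.473,-.034],spice=[.475,.187],spread_jar=[.475,.113],dark_mill=[.474,.039],pale_mill=[.4725,-.109]).items():
        print(l,fit(p,l,x,.012),[np.round(d['centre'],3).tolist() for d in place_of(p,l)][:1])
    I.append(cv2.resize(p['image'][110:230,165:310,::-1] if n=='side' else p['image'][180:280,140:350,::-1],None,fx=3,fy=3))
W=max(i.shape[1] for i in I)
cv2.imwrite('pics/fin.png',np.vstack([np.pad(i,((0,0),(0,W-i.shape[1]),(0,0))) for i in I])[:600])
```

```text
timer (array([ 0.4726, -0.0321]), np.float64(0.112)) [[0.473, -0.03, 0.01]]
spice (array([0.4735, 0.1868]), np.float64(0.118)) [[0.476, 0.184, 0.007]]
spread_jar (array([0.474, 0.114]), np.float64(0.062)) [[0.474, 0.111, 0.015]]
dark_mill (array([0.4702, 0.0404]), np.float64(0.077)) [[0.745, -0.152, 0.002]]
pale_mill (array([ 0.4737, -0.1057]), np.float64(0.103)) [[0.471, -0.107, 0.015]]
timer (array([ 0.4688, -0.0299]), np.float64(0.367)) [[0.474, -0.035, 0.016]]
spice (array([0.4715, 0.1914]), np.float64(0.114)) [[0.476, 0.19, 0.013]]
spread_jar (array([0.4683, 0.1165]), np.float64(0.242)) [[0.689, 0.338, -0.001]]
dark_mill (array([0.4733, 0.0359]), np.float64(0.214)) [[0.474, 0.038, 0.015]]
pale_mill (array([ 0.4675, -0.105 ]), np.float64(0.359)) [[0.474, -0.108, 0.01]]
```

View pics/fin.png

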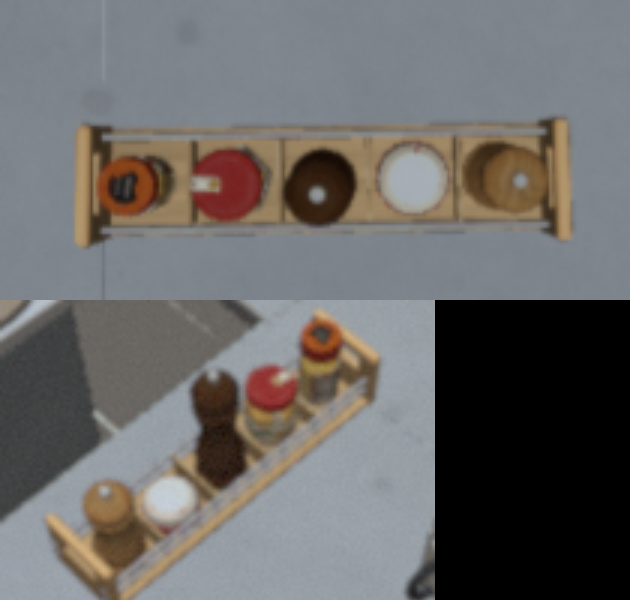

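All five things stand upright in their own pockets. In the top view, left to right: spice (130,185), spread (228,185), dark mill (320,188), timer (413,178), pale mill (505,178). The arm is clear.

```bash
python3 -c "
from station import robot
print(robot.close_job())"
```

```text
the job is handed in; nothing more can be done
None
```

The caddy is set and handed in at about 31 s of the 88 s allowed: from the left, spice jar, spread, dark mill, egg timer, pale mill. The last pictures show all five upright in their pockets; the hand-in returned no verdict.

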